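Load the proof press and run it with the two-hand buttons

TASK

Push the printing block with the fingertips along the bed of the little proof press, between its rails, until it sits fully home against the end stop; then press the two round buttons of the control box down together, one fingertip on each, and hold both fully down for two seconds while the feet press the block, then let go of both at once. Only push the block, never pick it up; keep off the press feet and the big mushroom stop button, and leave the other things on the table where they are.

Things in the scene. Friction and masses are not known exactly. Their poses are not given: they have to be found in the camera images.
- press: The proof press, fixed (place and heading vary, on either side): a grey base 340 (x) x 180 (y) mm, 30 mm high, its top the bed. Origin: centre of the underside; +x runs from the open loading end nearest the robot to the end stop. Steel rails along x stand 14 mm over the bed, inner faces at y = +-59 mm. The end stop, a bar across the bed, has its face at x = +125 mm.
- beam (a point): Middle of the top of the press's portal, 195 mm above the table, straight above home: a cross-beam 50 (x) x 178 (y) mm, underside at z = 160 mm, on two columns 67 to 89 mm to either side. The bed on the robot's side of it is open from above.
- home (a point): Where the block's centre lies when it is fully home against the end stop: 75 mm along the press's x from its origin, 41.5 mm above the table. Axes as the press.
- block_center (a point): Centre of the loose printing block: a plywood slab with a dark face, 100 mm along its x, 110 mm along its y, 23 mm thick, 0.2 to 0.35 kg, lying flat on the bed between the rails (4 mm play at each side), 60 to 100 mm short of home at the start, its x along the press's x. It slides on the bed under a push of 1 to 4 N. Its underside is at z = 30 mm, its top at z = 53 mm.
- block: The same block; origin at the centre of its underside, axes along its edges.
- foot_l: The press's +y foot: a steel disc 40 mm across hanging over the home place, 30 mm to the press's +y side, on a rod through the cross-beam with a black cap on top. Origin: centre of the disc's underside, 77 mm above the table when up. The control box's +y button drives it down, three times as far as the button goes: 24 mm down, onto the block, when the button is fully down. It rises with the button.
- foot_r: The press's -y foot, just like the other, 30 mm to the press's -y side, driven by the control box's -y button.
- foot_l_cap (a point): Top of the black cap (28 mm across) on the +y foot's rod, above the cross-beam: 256 mm above the table when the foot is up, 24 mm lower when fully down.
- foot_r_cap (a point): The same for the -y foot.
- box: The control box, fixed to the table (place and heading vary, may be on either side): an aluminium case 130 mm (x) x 150 mm (y), 55 mm high. Origin: centre of its underside. The two round buttons sit on its top side by side, nearer the robot, at x = -30 mm and y = +31 mm and -31 mm; the mushroom stop button stands in the middle at x = +36 mm.
- button_l_top (a point): Centre of the top of the button at the box's +y side: a grey flat round cap 30 mm across. The two caps are level, 62 mm apart centre to centre.
- button_r_top (a point): Centre of the top of the button at the box's -y side, just like the other.
- button_l (a joint): How far the +y button is pressed down: 0 = up, 0.008 m = fully down. Sprung: about 6 N each fully down (12 N for the pair), 2 N to start, a little more if pressed fast; springs back up when let go.
- button_r (a joint): The same for the -y button.
- stop (a joint): Travel of the mushroom stop button, 0 = up, 0.006 m = pressed. To be left alone.
- stop_top (a point): Top of the mushroom stop button, 42 mm across, 92 mm above the table, 66 mm further along the box's x than the line between the two round buttons.
- tape: Bystander, loose: a green tape roll lying flat, a ring 84 mm across and 24 mm high (origin: centre of its underside).
- tin: Bystander, loose: a closed steel ink tin 66 mm across, 60 mm high (origin: centre of its underside).
- cutter: Bystander, loose: a yellow knife handle lying flat, about 135 mm long, 22 mm wide, 15 mm high (origin: under its middle).
- brayer: Bystander, loose: a hand ink roller with a wooden handle, about 150 mm long, 80 mm wide, 36 mm high (origin: under its middle).
- bottle: Bystander, loose: a closed brown glass bottle 60 mm across, 150 mm high (origin: centre of its underside).
- mug: Bystander, loose: a white mug 80 mm across, 92 mm high, handle on its +y side (origin: centre of its underside).
- spatula: Bystander, loose: an ink spatula with a dark wooden handle lying flat (origin: under its middle).
Mind the look-alikes: they are no part of the job. Of the things like the block, leave any that is blue or purple; of the rest the larger one is meant.

How it is judged:
On the way, in this order (a step that is already met when the one before it is completed fails the run):
1. the block has been pushed fully home against the end stop and lies still (x of block_center in the frame of press above 0.072 m and z of block_center in the frame of home below 0.003 m and angle between the x axis of block and the x axis of press, either way round below 0.05 rad and linear speed of block below 0.01 m/s), for 0.2 s.
2. both buttons held fully down together (at least 6.5 mm) for at least 1.5 s, so that both feet press the block (value of joint each of button_l, button_r above 0.0065 m and x of block_center in the frame of press above 0.072 m and z of block_center in the frame of home below 0.003 m and angle between the x axis of block and the x axis of press, either way round below 0.05 rad), for 1.5 s.
At the end, for the whole second after the job is handed in: The block lies flat and square on the bed within 3 mm of fully home, at rest; both buttons are up again (within 1.5 mm), and so are the feet, and the stop button is not pressed (all of step 1 and value of joint each of button_l, button_r below 0.0015 m and value of joint stop below 0.002 m); the robot touches nothing.
It fails at once if one button nearly fully down while the other is still up (they must go down and up together) ((value of joint button_l above 0.006 m and value of joint button_r below 0.0015 m) or (value of joint button_r above 0.006 m and value of joint button_l below 0.0015 m)).
It fails at once if a button is pressed while the block is not home (value of joint any of button_l, button_r above 0.002 m and not (x of block_center in the frame of press above 0.072 m and z of block_center in the frame of home below 0.003 m and angle between the x axis of block and the x axis of press, either way round below 0.05 rad)).
It fails at once if the block is lifted or tipped (z of block_center in the frame of home above 0.008 m or angle between block's own z axis and vertical above 0.12 rad).
It fails at once if the robot touches a press foot, or the mushroom stop button is pressed (contact force between any of the fingers, the arm and foot_l above 1 N or contact force between any of the fingers, the arm and foot_r above 1 N or value of joint stop above 0.003 m).
It fails at once if a bystander is moved more than 30 mm (distance of any of tape, tin, cutter, brayer, bottle, mug, spatula from where it was at the start of the episode above 0.03 m).
It also fails if it takes over 58 s, if anything falls off the work surface, if the arm or the gripper's body presses on something with over 40 N, if the wrist force passes 120 N, or if a joint passes its speed limit or range.

ROBOT

A 7-joint arm with a two-finger parallel gripper is mounted at the origin on the work surface. World frame = base frame: x ahead of the robot, y to its left, z up, the work surface at z = 0. Lengths are in m, angles in rad, forces in N, time in s.
With the tool pointing down it reaches from about 0.425 to 0.925 m from the base axis. Payload 6.8 kg.
Tool frame: the origin (TCP) lies midway between the tips of the shut fingers; the grasp point (between the pads) lies 19 mm behind it; z points along the fingers, y is the direction in which the jaws open and shut (so a half turn about z gives the same grasp; the last joint's range is limited). The gripper opens to 85 mm and grips with 20 to 120 N. Pads are 22 mm wide; open, the fingers measure 114 mm over their backs; the gripper's body (76 mm by 85 mm) begins 54 mm behind the grasp point. The pads swing forward as they close: fully open they stand 13 mm farther back than shut.
Start: joints at [-1.311, 0.477, 0.022, 1.555, -0.011, 1.109, -0.083], TCP at [0.243, 0.63, 0.231] pointing down, gripper open.
Joint ranges: [-2.96, 2.96], [-0.34, 2.1], [-1.41, 1.46], [0.24, 2.44], [-1.37, 4.51], [0.17, 1.92], [-2.96, 2.96]. Speed limits (rad/s): [2.39, 2.39, 3.14, 3.14, 3.14, 3.14, 3.14].

INTERFACE

Orientations are given as a rotation vector (axis times angle).
In Python, from bench import r gives the robot as it stands. The module is installed in compiled form; this text tells all that it offers.
- The arm moves only by the tool apply_moves, never from a script. Its argument "plan" is a list that holds one entry, the list of rows, each a list of 7 numbers: the turn, a rotation vector about the tool's x, y, z scaled (see below), then the shift along the tool's x, y, z scaled (see below), then the closure, from -1 (fully open) to 1 (shut). In form: [[[wx, wy, wz, tx, ty, tz, grip], ...]]. A call has 1 to 12 rows; each row is the pose to reach, as a shift and turn from the pose commanded when the call began, along the tool's axes at that moment, turning the shorter way round; what a row does not reach only later rows make up. The controller multiplies each number of a shift by 0.4 m and each number of a turn by 180 degrees. A row lasts 1/12 s, in which the tool goes at most 41.7 mm and 7.16 degrees, less where a joint would pass 70% of its speed; a pose out of reach is approached as far as the arm can. A call with a number of a shift or a turn outside -1 to 1 is refused whole. A call with a gripper value outside its range is refused whole. The fingers move at their own pace and stop on an object; "force" is the grip in N (left out, the last holds). Time passes only in rows, so rows that repeat a pose let the fingers close. It gives the time, the measured TCP pose, the force and the opening at its end, in the units of the state.
- r.get_obs(): the state, without advancing time (a new reading comes with each control period).
- r.grab_frame(name): name is "side" or "top"; returns a dict with "pixels" (384x512x3 uint8, blue, green, red), "fx", "fy", "cx", "cy" (pixels), "pose" (4x4, takes a point from camera to world coordinates). Camera axes: x right, y up, looking along -z (the intrinsics and any distortion apply to the point x, -y, -z); pixel columns grow to the right and rows downward; lengths in m; the calibration is good to about 2 mm. A picture is of the moment at which its call begins. There is no depth.
- r.hand_in(): hands the job in, once; it reports no verdict.
The state is a dict: "clock": time; "joints": joint angles; "qvel": joint speeds; "tau": joint torques, N m; "tcp_pos": TCP position; "orientation": TCP orientation; "contact_force": force on the tool from outside, world axes, zero at the start; "moment": the same for the moment, N m; "grip_width": finger opening in m.
Only numpy, scipy, OpenCV 4.12 (cv2) and the standard library are available. Lean on these libraries where they do the work, as an engineer would, in place of code of your own. Each camera call takes 0.05 s, during which the arm holds its last target. There are 200 camera calls.

## Working session

There is one attempt and no reset: what is moved stays moved. The work goes in short steps, Python scripts to look and compute and a tool call to move; the robot and the scene stay as the last step left them, time stands still between calls to the robot, and variables do not carry over. Pictures are saved under pics/ and viewed, on a budget of 10 in all, crops included, one or two more only if the job needs it, and the job is handed in when it is done.

Besides the shell and the picture viewer there is one more tool, called after "Request:" by a JSON object that holds its "name" and its "arguments", one argument or row to a line. apply_moves: Moves the arm, as the interface text tells. Its arguments: {"type":"object","properties":{"plan":{"type":"array","items":{"type":"array","items":{"type":"array","items":{"type":"number","minimum":-1,"maximum":1}}}},"force":{"type":"number"}},"required":["plan"]}

```bash
mkdir -p pics
python3 - <<'E'
from bench import r
import cv2,numpy as np
o=r.get_obs(); print(o)
for n in("side","top"):
    f=r.grab_frame(n); cv2.imwrite(f"pics/{n}0.png",f["pixels"]); np.savez(f"pics/{n}0.npz",**f)
    print(n,{k:f[k] for k in f if k!="pixels"})
E
```

```text
{'clock': 0.0, 'joints': array([-1.31112946,  0.47779892,  0.02234198,  1.55643382, -0.01153747,
        1.10928742, -0.08311417]), 'qvel': array([-3.63046710e-04,  8.94464235e-05,  6.37800416e-04,  7.52141543e-04,
        1.30293016e-03, -1.98441372e-03, -7.73031894e-04]), 'tau': array([-5.04030359e-04, -5.96450293e+01,  1.60756666e+00, -2.81197554e+01,
        1.23694714e-02,  9.38244833e-03,  3.84528548e-06]), 'tcp_pos': array([0.2424798 , 0.62932157, 0.23033398]), 'orientation': array([-5.74411801e-01, -3.08839892e+00,  2.80404553e-03]), 'contact_force': array([-0.65799388,  0.39665449, -0.87029716]), 'moment': array([-0.01256641,  0.0023081 , -0.0467341 ]), 'grip_width': 0.08557309071043624}
side {'fx': 440.7701777130577, 'fy': 440.7701777130577, 'cx': 251.5765312016431, 'cy': 190.2135056951112, 'pose': array([[-0.70734398,  0.3531409 , -0.6123365 , -0.50905624],
       [-0.70658915, -0.37763274,  0.5984357 ,  1.02085973],
       [-0.01990619,  0.85597022,  0.51664177,  1.05046904],
       [ 0.        ,  0.        ,  0.        ,  1.        ]])}
top {'fx': 397.5363471525743, 'fy': 397.5363471525743, 'cx': 253.183920350218, 'cy': 191.23824048239936, 'pose': array([[ 0.01045688,  0.99713686, -0.07489146,  0.47212494],
       [-0.99991314,  0.0098263 , -0.00878345, -0.00593101],
       [-0.00802239,  0.0749768 ,  0.99715301,  1.43129079],
       [ 0.        ,  0.        ,  0.        ,  1.        ]])}
```

View pics/top0.png

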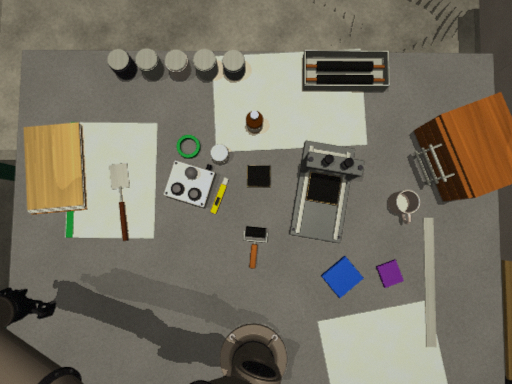

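View pics/side0.png

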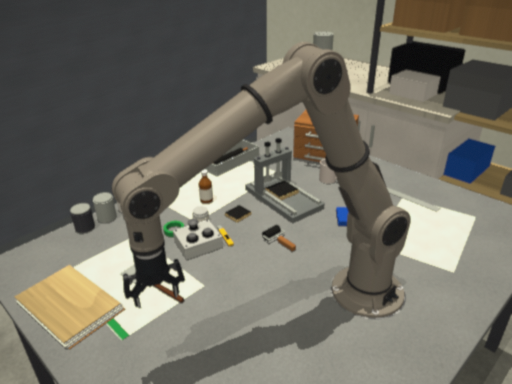

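The top view shows the press around px (325,192) with a dark slab on its bed at (322,188), and the control box at (190,185). There are three block look-alikes: a small dark one on the table at (259,176), a blue one at (343,277) and a purple one at (390,273). The block meant is the larger dark one between the rails, and I'll confirm it in an enlarged crop.

Run:
```python
import cv2,numpy as np
a=cv2.imread("pics/top0.png")
c1=cv2.resize(a[130:250,280:380],None,fx=4,fy=4,interpolation=cv2.INTER_CUBIC)
c2=cv2.resize(a[130:250,155:255],None,fx=4,fy=4,interpolation=cv2.INTER_CUBIC)
cv2.imwrite("pics/crop0.png",np.hstack([c2,c1]))
```

```text
(no output)
```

View pics/crop0.png

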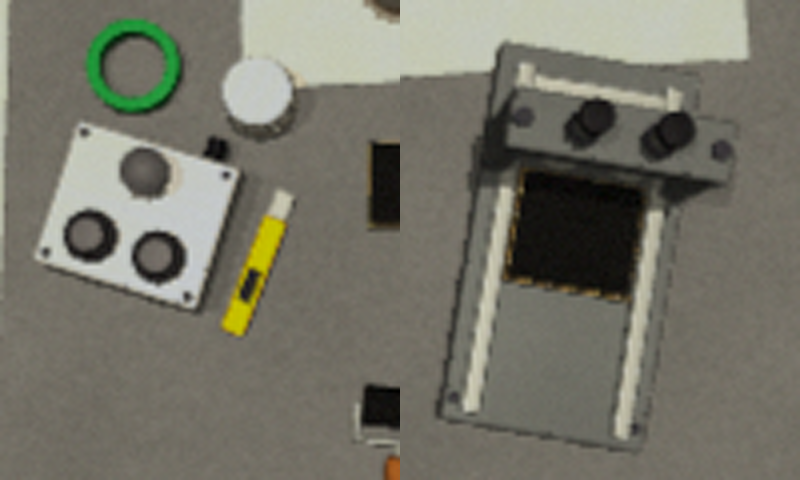

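The crop confirms it. The larger dark-faced slab with plywood edges lies between the press rails, with its near edge running about from (306,199.5) to (337.5,205). The buttons are at about (177.5,189) and (194.5,194), the mushroom at (191,173).

```bash
cat > h.py <<'E'
import numpy as np,cv2
def load(n):
    return dict(np.load(f"pics/{n}.npz"))
def ray(f,u,v):
    d=np.array([(u-f["cx"])/f["fx"],-(v-f["cy"])/f["fy"],-1.]); P=f["pose"]
    return P[:3,3],P[:3,:3]@d
def on(f,u,v,z):
    o,d=ray(f,u,v); return o+d*(z-o[2])/d[2]
def px(f,p):
    P=f["pose"]; q=P[:3,:3].T@(np.array(p)-P[:3,3]); return f["cx"]+f["fx"]*q[0]/-q[2], f["cy"]-f["fy"]*q[1]/-q[2]
E
python3 - <<'E'
from h import *
f=load("top0"); s=load("side0"); im=f["pixels"]
hsv=cv2.cvtColor(im,cv2.COLOR_BGR2HSV); g=cv2.cvtColor(im,cv2.COLOR_BGR2GRAY)
# block dark face
def blob(mask,x0,y0,x1,y1):
    m=np.zeros_like(mask); m[y0:y1,x0:x1]=mask[y0:y1,x0:x1]
    n,l,st,c=cv2.connectedComponentsWithStats(m.astype(np.uint8))
    k=1+np.argmax(st[1:,4]); return (l==k).astype(np.uint8),c[k],st[k]
m,c,st=blob(g<45,303,172,343,208)
print("block",c,st)
ct=max(cv2.findContours(m,0,1)[0],key=cv2.contourArea)
R=cv2.minAreaRect(ct);B=cv2.boxPoints(R)
for b in B: print(b,on(f,*b,.053).round(4))
# box top white
m,c,st=blob(g>165,160,155,222,212)
ct=max(cv2.findContours(m,0,1)[0],key=cv2.contourArea)
R=cv2.minAreaRect(cv2.convexHull(ct));B=cv2.boxPoints(R)
P=[on(f,*b,.055)[:2] for b in B]; print("box c",np.mean(P,0),np.round(P,4),[np.linalg.norm(P[i]-P[i-1]).round(4) for i in range(4)])
for n,(u,v) in dict(bl=(177.5,188.75),br=(194.6,194.2)).items():
    # dark ring blob incl. cap: fill contour
    m,c,st=blob(g<150,int(u)-9,int(v)-9,int(u)+10,int(v)+10)
    ct=max(cv2.findContours(m,0,1)[0],key=cv2.contourArea); (e,r)=cv2.minEnclosingCircle(ct)
    print(n,"ring",e,r)
    print([on(f,u,v,z).round(4) for z in(.065,.07,.075)])
    print(g[int(v)-7:int(v)+8,int(u)-7:int(u)+8])
for z in(.06,.065,.07,.075): print(z,np.linalg.norm(on(f,177.5,188.75,z)-on(f,194.6,194.2,z)))
print("stop",on(f,191.2,172.9,.092))
print("press near corners",on(f,290,233.5,.03),on(f,339.7,242,.03), "caps",on(f,329,157.8,.256),on(f,349,161.5,.256))
E
```

```text
block [324.13378685 186.74603175] [307 172  36  32 882]
[306.41943 198.95638] [ 0.5506 -0.1787  0.053 ]
[312.01672 167.23827] [ 0.6616 -0.1982  0.053 ]
[342.25165 172.57384] [ 0.6439 -0.3033  0.053 ]
[336.65436 204.29195] [ 0.5332 -0.2833  0.053 ]
box c [0.60169186 0.23127204] [[0.5621 0.3182]
 [0.6831 0.2841]
 [0.6409 0.1439]
 [0.5206 0.1788]] [np.float64(0.1455), np.float64(0.1257), np.float64(0.1464), np.float64(0.1253)]
bl ring (177.5, 188.5) 7.106435298919678
[array([0.5808, 0.2676, 0.065 ]), array([0.5804, 0.2666, 0.07  ]), array([0.58  , 0.2656, 0.075 ])]
[[198 197 197 198 198 193 183 180 187 190 197 197 198 198 199]
 [194 200 196 192 175 160 112  96 126 143 176 188 200 198 200]
 [198 193 183 152  71  33  33  34  33  35  67 141 184 198 196]
 [197 180 109  52  40  55  59  55  44  33  33  50 114 181 195]
 [193 158  49  46  80  97 102 100  85  57  32  35  45 113 184]
 [180 107  47  80  98 100 105 105 107  95  42  28  30  86 175]
 [166  53  58  96 100 103 104 107 110  98  56  25  36  46 125]
 [169  54  60 102 102 103 107 108 112 110  84  24  37  36 104]
 [167  38  60  99 104 105 1
[... 1134 characters left out ...]

 [180 115  37  58  94 105 106 110 106  88  44  32  31  61 147]
 [198 169  50  37  54  81  93  93  79  45  30  37  38 117 194]
 [198 180 114  48  31  30  31  30  25  30  38  31  69 152 198]
 [199 199 179 117  68  29  34  33  30  34  62  99 140 193 199]
 [196 199 200 188 146 100  90  51  73 104 141 195 197 198 197]
 [185 195 198 200 198 201 179 132 166 198 196 199 198 198 198]]
0.06 0.06250189936022454
0.065 0.062274004956314424
0.07 0.062046110552404186
0.075 0.061818216148494066
stop [0.6330631  0.21692795 0.092     ]
press near corners [ 0.43012952 -0.12415619  0.03      ] [ 0.40242941 -0.29784505  0.03      ] caps [ 0.66251447 -0.22039742  0.256     ] [ 0.65194665 -0.27977957  0.256     ]
```

Run:
```python
import cv2,numpy as np
a=cv2.imread("pics/side0.png")
c2=cv2.resize(a[205:265,165:235],None,fx=6,fy=6,interpolation=cv2.INTER_CUBIC)
c1=cv2.resize(a[135:225,240:330],None,fx=4,fy=4,interpolation=cv2.INTER_CUBIC)
cv2.imwrite("pics/crop1.png",np.hstack([c2,c1]))
```

```text
(no output)
```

View pics/crop1.png

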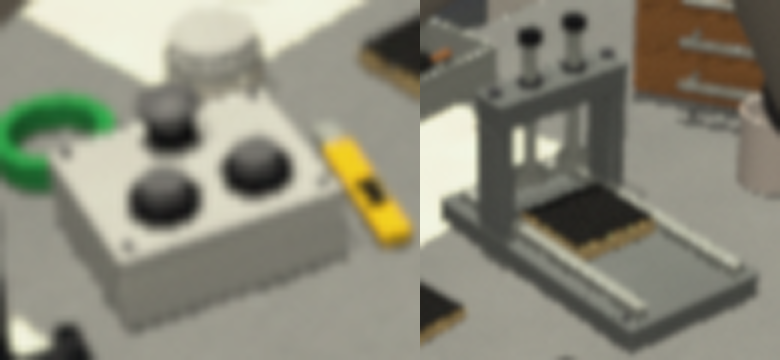

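The side crop shows both button caps, at about (192.2,236.2) and (208,232), and the press portal with the block short of home under it. Next I triangulate the button height and fix the frames.

```bash
cat >> h.py <<'E'
from scipy.spatial.transform import Rotation as Ro
def tri(a,ua,b,ub):
    o1,d1=ray(a,*ua);o2,d2=ray(b,*ub)
    t=np.linalg.lstsq(np.c_[d1,-d2],o2-o1,rcond=None)[0]
    p,q=o1+t[0]*d1,o2+t[1]*d2; return (p+q)/2,np.linalg.norm(p-q)
def toolR(yaw,tilt=0):  # tool -x along heading yaw, z down, tips tilted forward
    x=[-np.cos(yaw),-np.sin(yaw),0]; z=[0,0,-1]
    return Ro.from_matrix(np.c_[x,np.cross(z,x),z])*Ro.from_rotvec([0,-tilt,0])
def go(p,yaw,tilt=0,o=None):
    from bench import r
    o=o or r.get_obs(); R0=Ro.from_rotvec(o["orientation"]); R=toolR(yaw,tilt)
    w=(R0.inv()*R).as_rotvec()/np.pi; t=R0.inv().apply(np.array(p)-o["tcp_pos"])/.4
    print("row",w.round(4),t.round(4),"rows>=",max(np.linalg.norm(t)*.4/.0417,np.linalg.norm(w)*180/7.16).round(1))
    return R.as_matrix()
E
python3 - <<'E'
from h import *
f=load("top0"); s=load("side0")
for a,b in(((176.4,188.),(192.2,236.)),((193.4,193.5),(208,232.))): print(tri(f,a,s,b), [on(f,*a,z).round(4) for z in(.07,.08)])
print("caps tri",tri(f,(329,157.8),s,(240+(530-420)/4,135+35/4)),tri(f,(349,161.5),s,(240+(573-420)/4,135+19/4)))
go([.52,.2,.27],-.177); print(toolR(-.177,.45).as_matrix().round(2))
go([.4927,-.2222,.15],-.177,.45)
E
```

```text
(array([0.58155204, 0.26869367, 0.07192871]), np.float64(0.0035652883788446508)) [array([0.5829, 0.2704, 0.07  ]), array([0.5821, 0.2684, 0.08  ])]
(array([0.5628821 , 0.20985336, 0.06807596]), np.float64(0.005149412933645435)) [array([0.5645, 0.2114, 0.07  ]), array([0.5639, 0.2098, 0.08  ])]
caps tri (array([ 0.66235697, -0.22274576,  0.24946603]), np.float64(0.003355456136041695)) (array([ 0.65220551, -0.2812643 ,  0.25143112]), np.float64(0.0012156094199650817))
row [-0.0005 -0.     -0.0607] [-1.0333 -0.7524 -0.0976] rows>= 12.3
[[-0.89  0.18  0.43]
 [ 0.16  0.98 -0.08]
 [-0.43  0.   -0.9 ]]
row [-0.0142 -0.1428 -0.0596] [-1.349  -1.7614  0.2041] rows>= 21.4
```

Request:
{"name": "apply_moves", "arguments": {
  "plan": [
    [[0, 0, -0.06, -0.98, -0.75, -0.1, 1], [0, 0, -0.06, -0.98, -0.75, -0.1, 1], [0, 0, -0.06, -0.98, -0.75, -0.1, 1], [0, 0, -0.06, -0.98, -0.75, -0.1, 1], [0, 0, -0.06, -0.98, -0.75, -0.1, 1], [0, 0, -0.06, -0.98, -0.75, -0.1, 1], [0, 0, -0.06, -0.98, -0.75, -0.1, 1], [0, 0, -0.06, -0.98, -0.75, -0.1, 1], [0, 0, -0.06, -0.98, -0.75, -0.1, 1], [0, 0, -0.06, -0.98, -0.75, -0.1, 1], [0, 0, -0.06, -0.98, -0.75, -0.1, 1], [0, 0, -0.06, -0.98, -0.75, -0.1, 1]]
  ]
}}

```text
clock: 1.1
tcp_pos: [0.5015, 0.2061, 0.2714]
orientation: [0.283, 3.129, -0.001]
contact_force: [1.3, 0.9, -0.8]
grip_width: 0.0003
```

Run:
```python
from h import *
from bench import r
print(r.get_obs())
go([.485,-.221,.17],-.177,.45)
```

```text
{'clock': 1.1, 'joints': array([-0.66498924,  0.21894669,  0.18866344,  1.83745496, -0.04554433,
        1.08959365,  0.93048494]), 'qvel': array([ 0.58769687,  0.07438705,  0.26798457, -0.15848267, -0.08292842,
        0.0940155 ,  0.87789561]), 'tau': array([-3.79736513e+00, -4.31463182e+01,  1.00042507e+00, -2.66658854e+01,
        7.70986732e-02,  3.86644865e-02, -1.07461240e+00]), 'tcp_pos': array([0.50147672, 0.20605825, 0.27141283]), 'orientation': array([ 2.83429609e-01,  3.12875502e+00, -6.78211072e-04]), 'contact_force': array([ 1.30450771,  0.92336037, -0.78300927]), 'moment': array([-0.05042286, -0.04176423, -0.01745273]), 'grip_width': 0.00032877104367895233}
row [-0.0004 -0.1432 -0.0011] [-0.1513 -1.0576  0.254 ] rows>= 10.5
```

Request:
{"name": "apply_moves", "arguments": {
  "plan": [
    [[0, -0.143, 0, -0.15, -1, 0.2, 1], [0, -0.143, 0, -0.15, -1, 0.2, 1], [0, -0.143, 0, -0.15, -1, 0.2, 1], [0, -0.143, 0, -0.15, -1, 0.2, 1], [0, -0.143, 0, -0.15, -1, 0.2, 1], [0, -0.143, 0, -0.15, -1, 0.2, 1], [0, -0.143, 0, -0.15, -1, 0.2, 1], [0, -0.143, 0, -0.15, -1, 0.2, 1], [0, -0.143, 0, -0.15, -1, 0.2, 1], [0, -0.143, 0, -0.15, -1, 0.2, 1], [0, -0.143, 0, -0.15, -1, 0.2, 1], [0, -0.143, 0, -0.15, -1, 0.2, 1]]
  ]
}}

```text
clock: 2.1
tcp_pos: [0.488, -0.1966, 0.1909]
orientation: [0.242, 2.683, -0.055]
contact_force: [-0.2, 0.2, 0.1]
grip_width: 0.0
```

Run:
```python
from h import *
from bench import r
o=r.get_obs();print(o["tcp_pos"],abs(o["qvel"]).max(),o["joints"])
go([.4885,-.2216,.039],-.177,.45)
f=r.grab_frame("top"); cv2.imwrite("pics/t1.png",cv2.resize(f["pixels"][130:260,270:390],None,fx=5,fy=4.6))
```

```text
[ 0.48796401 -0.1965658   0.19092539] 1.8598646301903232 [-0.25182998  0.09633736  0.59061099  2.30293292 -0.36323877  0.33224314
  2.03430719]
row [-0.0004 -0.0002 -0.0007] [ 0.1537 -0.0613  0.3476] rows>= 3.7
```

Run:
```python
from h import *
go([.4885,-.2216,.09],-.177,.25)
go([.4885,-.2216,.038],-.177,.25)
```

```text
row [-0.0014  0.0638 -0.0014] [ 0.0989 -0.05    0.2326] rows>= 2.5
row [-0.0014  0.0638 -0.0014] [ 0.1555 -0.0496  0.3496] rows>= 3.7
```

Request:
{"name": "apply_moves", "arguments": {
  "plan": [
    [[0, 0.064, 0, 0.1, -0.05, 0.23, 1], [0, 0.064, 0, 0.1, -0.05, 0.23, 1], [0, 0.064, 0, 0.1, -0.05, 0.23, 1], [0, 0.064, 0, 0.1, -0.05, 0.23, 1], [0, 0.064, 0, 0.1, -0.05, 0.23, 1], [0, 0.064, 0, 0.12, -0.05, 0.27, 1], [0, 0.064, 0, 0.13, -0.05, 0.3, 1], [0, 0.064, 0, 0.145, -0.05, 0.33, 1], [0, 0.064, 0, 0.15, -0.05, 0.34, 1], [0, 0.064, 0, 0.15, -0.05, 0.34, 1], [0, 0.064, 0, 0.15, -0.05, 0.34, 1]]
  ]
}}

```text
clock: 3.07
tcp_pos: [0.4901, -0.2159, 0.0442]
orientation: [0.259, 2.881, -0.032]
contact_force: [0.2, -0.2, -0.8]
grip_width: -0.0
```

Run:
```python
from h import *
from bench import r
o=r.get_obs();print(o["tcp_pos"],abs(o["qvel"]).max(),o["joints"],o["contact_force"])
h=np.array([.6572,-.2505,0]);ux=np.array([np.cos(.177),-np.sin(.177),0])
for d,t in((-100,.25),(-85,.3),(-70,.4),(-60,.45)): go(h+ux*d/1e3+[0,0,.039],-.177,t)
f=r.grab_frame("top"); cv2.imwrite("pics/t2.png",cv2.resize(f["pixels"][130:260,270:390],None,fx=5,fy=4.6))
```

```text
[ 0.49010753 -0.21591959  0.04415719] 0.008650287881872097 [ 0.04497499  0.46055332  0.33382915  2.2291645  -0.69556446  0.28767208
  2.37132658] [ 0.24608263 -0.19230667 -0.79706781]
row [-0.0002  0.     -0.0007] [-0.1678 -0.0111  0.0562] rows>= 1.7
row [-0.0002 -0.0159 -0.0007] [-0.2041 -0.011   0.0654] rows>= 2.1
row [-0.0002 -0.0477 -0.0007] [-0.2404 -0.0109  0.0747] rows>= 2.4
row [-0.0002 -0.0637 -0.0007] [-0.2647 -0.0109  0.0809] rows>= 2.7
```

View pics/t2.png

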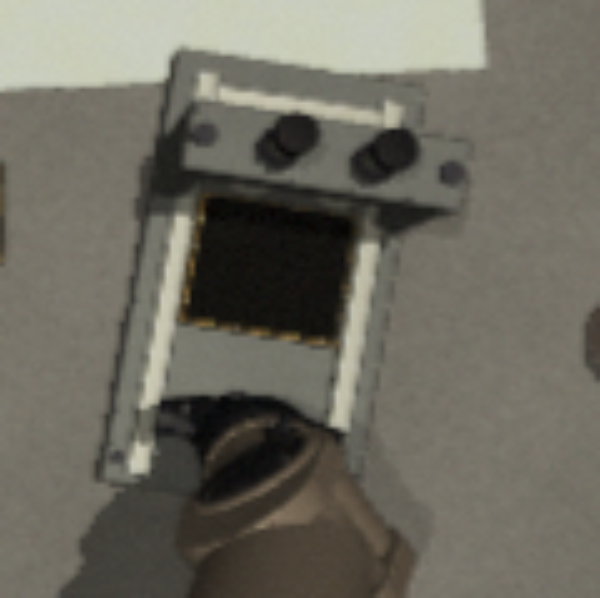

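Request:
{"name": "apply_moves", "arguments": {
  "plan": [
    [[0, 0, 0, -0.047, -0.011, 0.025, 1], [0, 0, 0, -0.083, -0.011, 0.034, 1], [0, 0, 0, -0.1, -0.011, 0.039, 1], [0, 0, 0, -0.115, -0.011, 0.043, 1], [0, 0, 0, -0.13, -0.011, 0.047, 1], [0, 0, 0, -0.144, -0.011, 0.05, 1], [0, 0, 0, -0.158, -0.011, 0.053, 1], [0, 0, 0, -0.168, -0.011, 0.056, 1], [0, -0.005, 0, -0.178, -0.011, 0.059, 1], [0, -0.01, 0, -0.188, -0.011, 0.061, 1], [0, -0.016, 0, -0.198, -0.011, 0.064, 1], [0, -0.016, 0, -0.204, -0.011, 0.065, 1]]
  ]
}}

```text
clock: 4.12
tcp_pos: [0.5722, -0.2356, 0.0372]
orientation: [0.256, 2.832, -0.038]
contact_force: [-1.8, 0.6, -0.2]
grip_width: 0.0003
```

Run:
```python
from h import *
from bench import r
o=r.get_obs();print(o["tcp_pos"],abs(o["qvel"]).max(),o["joints"],o["contact_force"])
h=np.array([.6572,-.2505,0]);ux=np.array([np.cos(.177),-np.sin(.177),0])
print((o["tcp_pos"]-h)@ux)
for d,t in((-75,.35),(-70,.4),(-60,.45),(-55,.45)): go(h+ux*d/1e3+[0,0,.039],-.177,t)
```

```text
[ 0.57216089 -0.23556401  0.03718546] 0.09009180119848666 [ 0.06796407  0.55585485  0.30706414  2.07709789 -0.72381906  0.30138554
  2.36845035] [-1.82234193  0.56711895 -0.17313416]
-0.0863403747482817
row [-0.0002 -0.0164 -0.0011] [-0.0284  0.0008  0.004 ] rows>= 0.4
row [-0.0002 -0.0323 -0.0011] [-0.0404  0.0008  0.0077] rows>= 0.8
row [-0.0002 -0.0482 -0.0011] [-0.0643  0.0009  0.015 ] rows>= 1.2
row [-0.0002 -0.0482 -0.0011] [-0.0762  0.0009  0.0187] rows>= 1.2
```

Request:
{"name": "apply_moves", "arguments": {
  "plan": [
    [[0, -0.008, 0, -0.014, 0, 0.002, 1], [0, -0.016, 0, -0.026, 0, 0.004, 1], [0, -0.024, 0, -0.034, 0, 0.006, 1], [0, -0.032, 0, -0.04, 0, 0.008, 1], [0, -0.04, 0, -0.046, 0, 0.01, 1], [0, -0.048, 0, -0.052, 0, 0.012, 1], [0, -0.048, 0, -0.056, 0, 0.013, 1], [0, -0.048, 0, -0.058, 0, 0.014, 1]]
  ]
}}

```text
clock: 4.78
tcp_pos: [0.598, -0.2409, 0.0423]
orientation: [0.237, 2.69, -0.055]
contact_force: [-3.1, 0.8, 4.5]
grip_width: 0.0002
```

Run:
```python
from h import *
from bench import r
o=r.get_obs();print(o["tcp_pos"],abs(o["qvel"]).max(),o["joints"],o["contact_force"])
h=np.array([.6572,-.2505,0]);ux=np.array([np.cos(.177),-np.sin(.177),0])
print((o["tcp_pos"]-h)@ux)
for d,t in((-60,.45),(-55,.45)): go(h+ux*d/1e3+[0,0,.039],-.177,t)
f=r.grab_frame("side"); cv2.imwrite("pics/s3.png",cv2.resize(f["pixels"][135:225,240:330],None,fx=6,fy=6,interpolation=2))
```

```text
[ 0.5980136  -0.24085814  0.04232117] 0.062416787429678836 [ 0.14714891  0.54918232  0.21148337  2.11335842 -1.30011776  0.16949606
  2.95818464] [-3.06167245  0.7941479   4.45466331]
-0.05995940072244022
row [-0.0002 -0.0025  0.0004] [0.0036 0.0023 0.0075] rows>= 0.1
row [-0.0002 -0.0025  0.0004] [-0.0077  0.0023  0.0128] rows>= 0.1
```

View pics/s3.png

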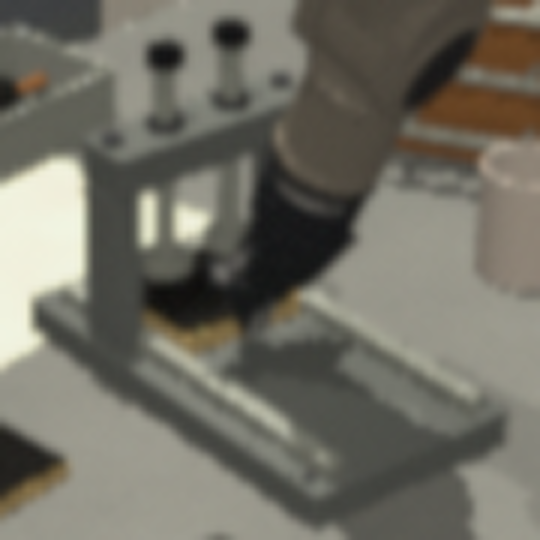

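The block is under the portal. The wrist has come close to the range limits of joints 6 and 7, so I back off a few mm and lessen the tilt.

Request:
{"name": "apply_moves", "arguments": {
  "plan": [
    [[0, 0.02, 0, 0.015, 0.002, 0.001, 1], [0, 0.04, 0, 0.02, 0.002, 0.0, 1], [0, 0.055, 0, 0.02, 0.002, 0.0, 1], [0, 0.055, 0, 0.02, 0.002, 0.0, 1]]
  ]
}}

```text
clock: 5.17
tcp_pos: [0.5937, -0.2379, 0.0392]
orientation: [0.245, 2.864, -0.038]
contact_force: [0.8, -0.2, -0.6]
grip_width: 0.0
```

Run:
```python
from h import *
from bench import r
o=r.get_obs();print(o["tcp_pos"],abs(o["qvel"]).max(),o["joints"],o["contact_force"])
h=np.array([.6572,-.2505,0]);ux=np.array([np.cos(.177),-np.sin(.177),0])
print((o["tcp_pos"]-h)@ux)
for d,t in((-65,.27),(-60,.27),(-55,.27)): go(h+ux*d/1e3+[0,0,.04],-.177,t)
```

```text
[ 0.59371563 -0.23786418  0.03919179] 0.15276487280015308 [-0.16235974  0.65148088  0.61375412  2.02066357 -0.98024309  0.47194451
  2.56888466] [ 0.80570184 -0.24573581 -0.59421476]
-0.06471739098319892
row [-0.0005 -0.0005  0.002 ] [ 0.0002 -0.0032 -0.0021] rows>= 0.1
row [-0.0005 -0.0005  0.002 ] [-0.0119 -0.0032  0.0012] rows>= 0.1
row [-0.0005 -0.0005  0.002 ] [-0.0239 -0.0033  0.0045] rows>= 0.2
```

Request:
{"name": "apply_moves", "arguments": {
  "plan": [
    [[0, 0, 0.002, -0.006, -0.003, -0.001, 1], [0, 0, 0.002, -0.012, -0.003, 0.001, 1], [0, 0, 0.002, -0.015, -0.003, 0.002, 1], [0, 0, 0.002, -0.018, -0.003, 0.003, 1], [0, 0, 0.002, -0.021, -0.003, 0.004, 1], [0, 0, 0.002, -0.021, -0.003, 0.004, 1]]
  ]
}}

```text
clock: 5.67
tcp_pos: [0.5985, -0.2414, 0.0393]
orientation: [0.268, 2.861, -0.031]
contact_force: [-2.2, 0.0, 1.9]
grip_width: 0.0002
```

Run:
```python
from h import *
from bench import r
o=r.get_obs();print(o["tcp_pos"],abs(o["qvel"]).max(),o["joints"],o["contact_force"])
h=np.array([.6572,-.2505,0]);ux=np.array([np.cos(.177),-np.sin(.177),0])
print((o["tcp_pos"]-h)@ux)
for d,t in((-60,.27),(-55,.27),(-50,.27)): go(h+ux*d/1e3+[0,0,.04],-.177,t)
```

```text
[ 0.59845954 -0.24136413  0.03925703] 0.005594464695946324 [-0.15796982  0.65973036  0.61768074  2.00700973 -0.98292918  0.48330902
  2.55588373] [-2.24004691  0.00471218  1.85459508]
-0.05943134010543682
row [ 0.0003 -0.0003 -0.0031] [ 0.0009  0.0034 -0.0022] rows>= 0.1
row [ 0.0003 -0.0003 -0.0031] [-0.0111  0.0035  0.0012] rows>= 0.1
row [ 0.0003 -0.0003 -0.0031] [-0.0232  0.0036  0.0045] rows>= 0.2
```

Request:
{"name": "apply_moves", "arguments": {
  "plan": [
    [[0, 0, -0.003, -0.003, 0, 0.001, 1], [0, 0, -0.003, -0.006, 0, 0.002, 1], [0, 0, -0.003, -0.009, 0, 0.002, 1], [0, 0, -0.003, -0.012, 0, 0.003, 1], [0, 0, -0.003, -0.012, 0, 0.003, 1]]
  ]
}}

```text
clock: 6.08
tcp_pos: [0.5993, -0.2428, 0.0383]
orientation: [0.257, 2.867, -0.033]
contact_force: [-16.0, 0.6, 9.2]
grip_width: -0.0002
```

Run:
```python
from h import *
from bench import r
o=r.get_obs();print(o["tcp_pos"],abs(o["qvel"]).max(),o["contact_force"])
h=np.array([.6572,-.2505,0]);ux=np.array([np.cos(.177),-np.sin(.177),0])
print((o["tcp_pos"]-h)@ux)
```

```text
[ 0.59930941 -0.24283963  0.03833928] 0.00472857294406543 [-15.98122617   0.55727728   9.18700542]
-0.05833494719266652
```

The force jumped to 16 N for 1 mm of travel, so the block is against the stop. I retreat, rise and look.

Request:
{"name": "apply_moves", "arguments": {
  "plan": [
    [[0, 0, 0, 0.02, 0, -0.006, 1], [0, 0, 0, 0.06, 0, -0.02, 1], [0, 0, 0, 0.15, 0, -0.05, 1], [0, 0, 0, 0.2, 0, -0.1, 1], [0, 0, 0, 0.2, 0, -0.3, 0.05], [0, 0, 0, 0.2, 0.2, -0.6, 0.05], [0, 0, 0, 0.2, 0.4, -0.6, 0.05], [0, 0.08, 0, 0.1, 0.7, -0.6, 0.05], [0, 0.08, 0, 0.1, 0.9, -0.6, 0.05], [0, 0.08, 0, 0, 1, -0.6, 0.05], [0, 0.08, 0, 0, 1, -0.6, 0.05], [0, 0.08, 0, 0, 1, -0.6, 0.05]]
  ]
}}

```text
clock: 7.08
tcp_pos: [0.5569, 0.0058, 0.2178]
orientation: [0.273, 3.11, -0.002]
contact_force: [1.7, -0.6, 0.6]
grip_width: 0.041
```

Run:
```python
from h import *
from bench import r
o=r.get_obs();print(o["tcp_pos"],o["grip_width"],abs(o["qvel"]).max(),o["joints"],o["contact_force"])
go([.572,.239,.16],-.298)
f=r.grab_frame("top"); np.savez("pics/top4.npz",**f)
s=r.grab_frame("side")
a=cv2.resize(f["pixels"][130:250,280:380],None,fx=4,fy=4,interpolation=2);b=cv2.resize(s["pixels"][130:250,240:340],None,fx=4,fy=4,interpolation=2)
cv2.imwrite("pics/c4.png",np.hstack([a,b]))
im=f["pixels"]
# near ply edge: orange-ish pixels
hsv=cv2.cvtColor(im,cv2.COLOR_BGR2HSV); m=((hsv[...,1]>70)&(hsv[...,0]<30)&(hsv[...,2]>60)).astype(np.uint8)
ys,xs=np.nonzero(m[160:215,300:350]); print(len(xs)); print(np.c_[xs+300,ys+160].tolist())
```

```text
[0.55685399 0.00580727 0.21778132] 0.041023832682044035 0.8509590219955477 [-0.94062151  0.48029483  1.09956495  1.91793019 -0.50032791  1.02913934
  1.77040595] [ 1.65729836 -0.6422389   0.61599393]
row [0.0006 0.0063 0.0392] [0.067  0.5806 0.1436] rows>= 5.8
49
[[311, 171], [312, 171], [311, 174], [310, 175], [311, 175], [310, 176], [311, 176], [310, 177], [311, 177], [310, 178], [311, 178], [342, 179], [310, 180], [311, 180], [312, 180], [342, 180], [310, 181], [311, 181], [312, 181], [313, 181], [315, 182], [316, 182], [317, 182], [318, 182], [319, 182], [322, 182], [320, 183], [321, 183], [322, 183], [323, 183], [324, 183], [328, 183], [329, 183], [330, 183], [325, 184], [326, 184], [327, 184], [328, 184], [329, 184], [330, 184], [334, 184], [332, 185], [333, 185], [334, 185], [335, 185], [336, 185], [338, 186], [339, 186], [340, 186]]
```

View pics/c4.png

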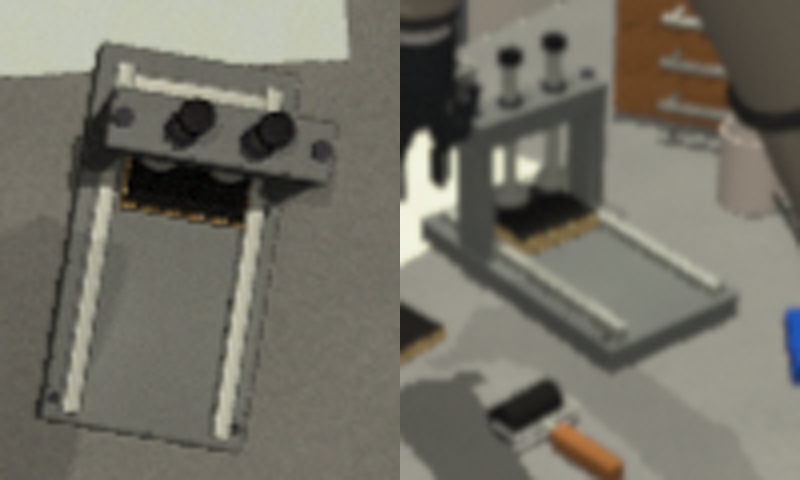

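The near ply edge of the block now runs from (310.5,181.5) to (340,186.5), under the front of the portal and parallel to it, in line with home. Next I move above the buttons.

Run:
```python
from h import *
f=load("top4"); h=np.array([.6572,-.2505]);ux=np.array([np.cos(.177),-np.sin(.177)])
a,b=[on(f,*p,.053)[:2] for p in((310.5,181.),(340,186.))]; print("edge along",(a-h)@ux,(b-h)@ux, "yaw",np.arctan2(-(a-b)[0],(a-b)[1]))
go([.573,.24,.13],-.294)
```

```text
edge along -0.05333288610006271 -0.05151905080633909 yaw -0.15950491945100553
row [0.0015 0.007  0.0415] [0.0646 0.5676 0.2206] rows>= 5.9
```

Request:
{"name": "apply_moves", "arguments": {
  "plan": [
    [[0, 0.007, 0.041, 0.03, 0.57, 0.1, -0.11], [0, 0.007, 0.041, 0.05, 0.57, 0.12, -0.11], [0, 0.007, 0.041, 0.06, 0.57, 0.14, -0.11], [0, 0.007, 0.041, 0.065, 0.57, 0.16, -0.11], [0, 0.007, 0.041, 0.065, 0.57, 0.18, -0.11], [0, 0.007, 0.041, 0.065, 0.57, 0.22, -0.11], [0, 0.007, 0.041, 0.065, 0.57, 0.22, -0.11], [0, 0.007, 0.041, 0.065, 0.57, 0.22, -0.11], [0, 0.007, 0.041, 0.065, 0.57, 0.22, -0.11]]
  ]
}}

```text
clock: 7.93
tcp_pos: [0.572, 0.2308, 0.1287]
orientation: [-0.478, -3.102, -0.002]
contact_force: [0.2, -0.8, 1.5]
grip_width: 0.0472
```

Run:
```python
from h import *
from bench import r
o=r.get_obs();print(o["tcp_pos"],o["grip_width"],abs(o["qvel"]).max(),o["joints"],o["contact_force"])
go([.573,.24,.095],-.294)
s=r.grab_frame("side");np.savez("pics/s5.npz",**s)
print([px(s,p) for p in([.573,.24,.13],[.582,.2697,.073],[.564,.2104,.073])])
cv2.imwrite("pics/s5.png",cv2.resize(s["pixels"][180:270,160:260],None,fx=6,fy=6,interpolation=2))
```

```text
[0.57195691 0.23082446 0.12874866] 0.047241373348600395 0.033191979304092185 [-1.1492252   0.71441692  0.98632348  1.83394131 -0.71185516  0.99659364
  1.40685784] [ 0.16035794 -0.84385911  1.50951299]
row [ 0.0003 -0.001  -0.0038] [0.0042 0.0226 0.0844] rows>= 0.8
[(np.float64(197.95260673762115), np.float64(220.6604006393077)), (np.float64(191.39889874506645), np.float64(235.77470334746118)), (np.float64(206.9129045184759), np.float64(230.80631847369312))]
```

View pics/s5.png

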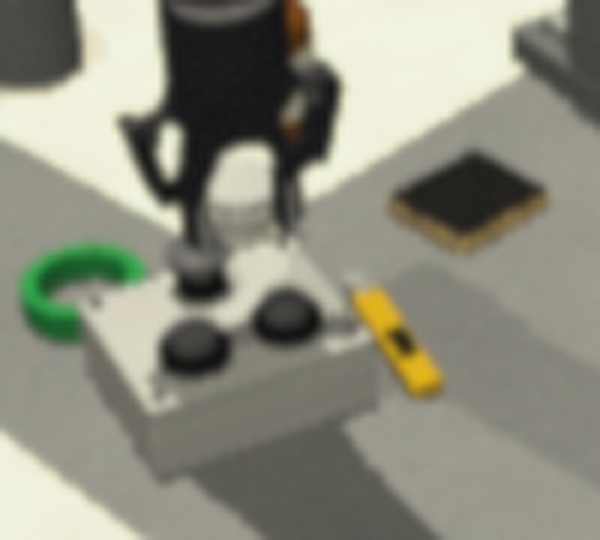

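The right fingertip is at (208,220) and the left one blends into the mushroom at about (193,223), as the projection predicts. The caps are at (192.5,237.5) and (207.8,232.5). The tool is still 9 mm off in y, so I correct that and come lower.

Request:
{"name": "apply_moves", "arguments": {
  "plan": [
    [[0, 0, -0.004, 0.004, 0.023, 0, -0.11], [0, 0, -0.004, 0.004, 0.023, 0.03, -0.11], [0, 0, -0.004, 0.004, 0.023, 0.06, -0.11], [0, 0, -0.004, 0.004, 0.023, 0.08, -0.11], [0, 0, -0.004, 0.004, 0.023, 0.08, -0.11], [0, 0, -0.004, 0.004, 0.023, 0.08, -0.11]]
  ]
}}

```text
clock: 8.48
tcp_pos: [0.5723, 0.2409, 0.0957]
orientation: [-0.458, -3.103, -0.001]
contact_force: [0.8, -0.0, 0.6]
grip_width: 0.0476
```

Run:
```python
from h import *
from bench import r
o=r.get_obs();print(o["tcp_pos"],o["grip_width"],abs(o["qvel"]).max(),o["contact_force"])
go([.573,.24,.07],-.294)
s=r.grab_frame("side");t=r.grab_frame("top")
a=cv2.resize(s["pixels"][200:260,160:240],None,fx=5,fy=7,interpolation=2)
b=cv2.resize(t["pixels"][155:215,155:235],None,fx=5,fy=7,interpolation=2)
cv2.imwrite("pics/s6.png",np.hstack([a,b]))
```

```text
[0.57231021 0.2408728  0.09571709] 0.047581585315429366 0.018094881822085376 [ 0.82659327 -0.0456292   0.60221787]
row [ 0.0001 -0.0015  0.0003] [-0.0026 -0.0016  0.0643] rows>= 0.6
```

View pics/s6.png

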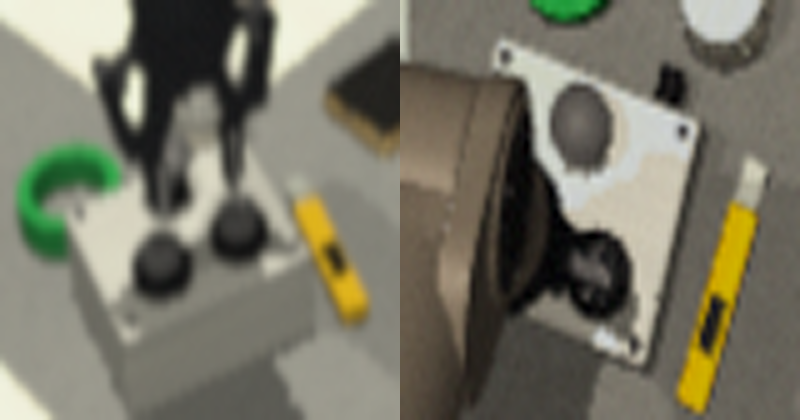

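Both fingertips stand over their caps: the tips at (193,231) and (207,226) in the side view, the caps about 6 px below. I go down gently until there is contact.

Request:
{"name": "apply_moves", "arguments": {
  "plan": [
    [[0, 0, 0, -0.002, -0.002, 0.02, -0.11], [0, 0, 0, -0.002, -0.002, 0.035, -0.11], [0, 0, 0, -0.002, -0.002, 0.045, -0.11], [0, 0, 0, -0.002, -0.002, 0.052, -0.11], [0, 0, 0, -0.002, -0.002, 0.058, -0.11], [0, 0, 0, -0.002, -0.002, 0.062, -0.11], [0, 0, 0, -0.002, -0.002, 0.062, -0.11]]
  ]
}}

```text
clock: 9.17
tcp_pos: [0.573, 0.2405, 0.0721]
orientation: [-0.458, -3.103, -0.004]
contact_force: [-3.4, -1.6, 7.6]
grip_width: 0.0474
```

Request:
{"name": "apply_moves", "arguments": {
  "plan": [
    [[0, 0, 0, 0, 0, 0.005, -0.11], [0, 0, 0, 0, 0, 0.01, -0.11], [0, 0, 0, 0, 0, 0.014, -0.11], [0, 0, 0, 0, 0, 0.017, -0.11], [0, 0, 0, 0, 0, 0.019, -0.11], [0, 0, 0, 0, 0, 0.019, -0.11]]
  ]
}}

```text
clock: 9.67
tcp_pos: [0.5731, 0.2405, 0.0682]
orientation: [-0.458, -3.102, -0.008]
contact_force: [-15.8, -1.5, 40.6]
grip_width: 0.0472
```

Run:
```python
from h import *
from bench import r
o=r.get_obs();print(o["tcp_pos"],o["contact_force"],o["moment"],abs(o["qvel"]).max())
s=r.grab_frame("side");t=r.grab_frame("top");np.savez("pics/t7.npz",**t)
b=cv2.resize(s["pixels"][135:215,240:330],None,fx=4,fy=4.5,interpolation=2)
a=cv2.resize(s["pixels"][200:260,160:240],None,fx=5,fy=6,interpolation=2)
cv2.imwrite("pics/s7.png",np.hstack([a,b]))
```

```text
[0.57310219 0.24047525 0.06824036] [-15.80112938  -1.5047272   40.56889495] [-0.64858417  3.67155825  0.00393325] 0.004132429892931519
```

View pics/s7.png

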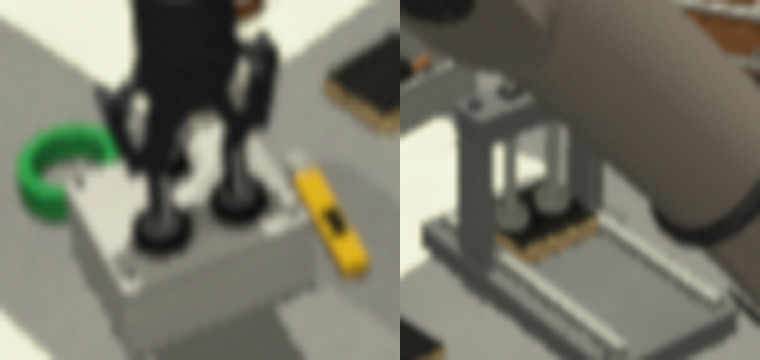

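Both feet are down on the block and the buttons have bottomed, at 40 N. I ease off slightly and hold.

Request:
{"name": "apply_moves", "arguments": {
  "plan": [
    [[0, 0, 0, 0, 0, -0.004, -0.11], [0, 0, 0, 0, 0, -0.004, -0.11], [0, 0, 0, 0, 0, -0.004, -0.11], [0, 0, 0, 0, 0, -0.004, -0.11], [0, 0, 0, 0, 0, -0.004, -0.11], [0, 0, 0, 0, 0, -0.004, -0.11], [0, 0, 0, 0, 0, -0.004, -0.11], [0, 0, 0, 0, 0, -0.004, -0.11], [0, 0, 0, 0, 0, -0.004, -0.11], [0, 0, 0, 0, 0, -0.004, -0.11], [0, 0, 0, 0, 0, -0.004, -0.11], [0, 0, 0, 0, 0, -0.004, -0.11]]
  ]
}}

```text
clock: 10.77
tcp_pos: [0.5731, 0.2405, 0.0684]
orientation: [-0.458, -3.103, -0.006]
contact_force: [-10.9, -1.7, 26.7]
grip_width: 0.0477
```

Request:
{"name": "apply_moves", "arguments": {
  "plan": [
    [[0, 0, 0, 0, 0, 0, -0.11], [0, 0, 0, 0, 0, 0, -0.11], [0, 0, 0, 0, 0, 0, -0.11], [0, 0, 0, 0, 0, 0, -0.11], [0, 0, 0, 0, 0, 0, -0.11], [0, 0, 0, 0, 0, 0, -0.11], [0, 0, 0, 0, 0, 0, -0.11], [0, 0, 0, 0, 0, 0, -0.11], [0, 0, 0, 0, 0, 0, -0.11], [0, 0, 0, 0, 0, 0, -0.11], [0, 0, 0, 0, 0, 0, -0.11], [0, 0, 0, 0, 0, 0, -0.11]]
  ]
}}

```text
clock: 11.77
tcp_pos: [0.5731, 0.2405, 0.0684]
orientation: [-0.458, -3.103, -0.007]
contact_force: [-10.5, -0.8, 27.1]
grip_width: 0.0474
```

Run:
```python
from h import *
for n in("top0","top4","t7"):
    f=load(n); g=cv2.cvtColor(f["pixels"],cv2.COLOR_BGR2GRAY)[145:180,315:362]
    k,l,st,c=cv2.connectedComponentsWithStats((g<38).astype(np.uint8))
    print(n,[(st[i,4],(c[i]+[315,145]).round(1).tolist(),st[i,:4].tolist()) for i in range(1,k) if st[i,4]>8])
for z in(.256,.232): print(px(f,[.6624,-.2205,z]),px(f,[.652,-.2797,z]))
```

```text
top0 [(np.int32(85), [327.2, 159.8], [7, 10, 11, 11]), (np.int32(90), [346.8, 163.3], [26, 13, 12, 12]), (np.int32(19), [328.8, 171.1], [8, 25, 12, 3]), (np.int32(142), [325.8, 176.6], [0, 28, 26, 7]), (np.int32(52), [349.1, 175.9], [25, 28, 17, 7])]
top4 [(np.int32(86), [327.2, 159.9], [6, 10, 12, 12]), (np.int32(89), [346.8, 163.2], [25, 13, 13, 11]), (np.int32(262), [331.3, 175.5], [0, 23, 43, 12])]
t7 [(np.int32(68), [326.5, 160.5], [7, 11, 10, 10]), (np.int32(72), [345.6, 163.9], [26, 15, 10, 9]), (np.int32(185), [327.1, 175.7], [0, 25, 29, 10]), (np.int32(44), [349.9, 176.2], [31, 29, 11, 6])]
(np.float64(329.0346340285398), np.float64(157.83838430490937)) (np.float64(348.97307035047965), np.float64(161.48197867195526))
(np.float64(327.5956059580835), np.float64(159.09198979144503)) (np.float64(347.1371476041611), np.float64(162.66468680297905))
```

Both foot caps have dropped by like amounts, in line with about 24 mm. I've held for over 2 s, so I let go straight up.

Request:
{"name": "apply_moves", "arguments": {
  "plan": [
    [[0, 0, 0, 0, 0, -0.03, -0.11], [0, 0, 0, 0, 0, -0.1, -0.11], [0, 0, 0, 0, 0, -0.2, -0.11], [0, 0, 0, 0, 0, -0.3, -0.11], [0, 0, 0, 0, 0, -0.4, -0.11], [0, 0, 0, 0, 0, -0.4, -0.11], [0, 0, 0, 0, 0, -0.4, -0.11], [0, 0, 0, 0, 0, -0.4, -0.11]]
  ]
}}

```text
clock: 12.43
tcp_pos: [0.5734, 0.2404, 0.2253]
orientation: [-0.457, -3.104, -0.004]
contact_force: [-0.3, 0.2, 0.5]
grip_width: 0.0472
```

Run:
```python
from h import *
from bench import r
o=r.get_obs();print(o["clock"],o["tcp_pos"],o["contact_force"],abs(o["qvel"]).max())
f=r.grab_frame("top");s=r.grab_frame("side");s0=load("side0")
g=cv2.cvtColor(f["pixels"],cv2.COLOR_BGR2GRAY)[145:180,315:362]
k,l,st,c=cv2.connectedComponentsWithStats((g<38).astype(np.uint8))
print([(st[i,4],(c[i]+[315,145]).round(1).tolist()) for i in range(1,k) if st[i,4]>8])
hsv=cv2.cvtColor(f["pixels"],cv2.COLOR_BGR2HSV); m=((hsv[...,1]>70)&(hsv[...,0]<30)&(hsv[...,2]>60))
ys,xs=np.nonzero(m[180:215,312:342]); print(np.polyfit(xs+312,ys+180,1),np.polyval(np.polyfit(xs+312,ys+180,1),325))
cv2.imwrite("pics/end.png",np.hstack([cv2.resize(s["pixels"][200:260,160:240],None,fx=5,fy=6,interpolation=2),cv2.resize(s["pixels"][135:215,240:330],None,fx=4,fy=4.5,interpolation=2)]))
```

```text
12.4333 [0.57339487 0.24044532 0.22532538] [-0.31867328  0.24313612  0.48736035] 0.021084505108264043
[(np.int32(77), [327.3, 159.7]), (np.int32(85), [347.0, 163.1]), (np.int32(255), [331.1, 175.5])]
[  0.17910633 124.90003713] 183.10959277138252
```

View pics/end.png

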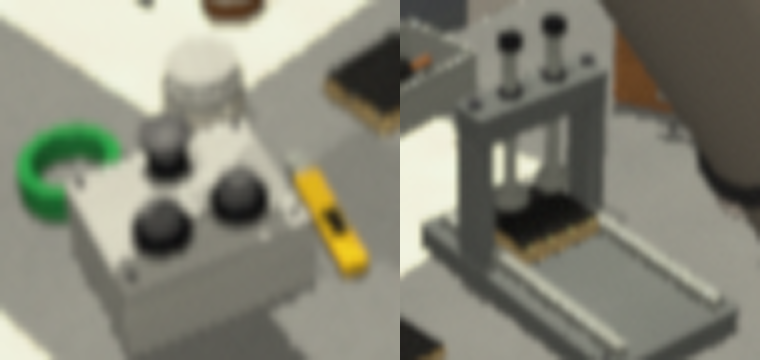

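The buttons are up at side px (193,238) and (208,232). The foot caps are back at (327,160) and (347,163), and the block is still home. I hand in.

```bash
python3 -c "
from bench import r
print(r.hand_in())"
```

```text
the job is handed in; nothing more can be done
None
```

I pushed the block home with the shut fingertips, pressed both buttons together and let go of them straight up. I handed in at 12.5 s, and no verdict was reported.

- **Block:** At the end stop the push force rose to 16 N for 1 mm of travel. The near edge then measured 51 to 53 mm short of the home point, where 50 is ideal. Its heading was -0.16 rad against -0.177 for the press, within tolerance and about as fine as the picture allows. The side picture after release still shows it home.
- **Buttons:** They were held bottomed for about 2 s at 27 N for the pair, after a brief peak of 40 N on the fingertips. Both feet came down on the block, and both foot caps dropped by similar amounts.
- **After release:** The foot caps are back at their starting pixels, the buttons are up, and the tool stood clear with a force near zero.
- **Bystanders:** I saw none displaced in the last pictures, but I did not measure them.
- **Problem on the way:** During the push joints 6 and 7 came right up to their range limits (joint 6 read 0.1695 against a limit of 0.17). I backed off and reduced the tilt at once.
- **Pictures:** I viewed 11, one over the budget of 10.

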